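# Lay the second course of a set-up-block riser in running bond

## Task

Finish the two-course riser of steel set-up blocks on the bed plate, so that it holds together as one support: take the two thick full-length blocks from the sloping drying rack and lay them flat on the lower course in running bond, carrying on from the half block already laid, each one centred over a joint of the lower course, butted end to end and with its sides flush with the blocks below. Leave the thin block in the rack, and do not shift the blocks already laid or disturb the things lying round about.

Things in the scene. Friction and masses are not known exactly. Their poses are not given: they have to be found in the camera images.
- block_a: Bare steel set-up block 90 x 40 x 30 mm with small round holes, about 0.65 kg. Waiting on one of the rack's ramps, pitched 30 deg with its length running up the slope, foot against the lip. One of the two to be laid (they are alike, either may go in either place). Origin: centre of the 90 x 40 underside; own y along the length (downhill in the rack), x across the width, z through the 30 mm thickness.
- block_a_center (a point): Centre of that block (15 mm above its underside).
- block_b: Bare steel set-up block 90 x 40 x 30 mm with small round holes, about 0.65 kg. Waiting on one of the rack's ramps, pitched 30 deg with its length running up the slope, foot against the lip. One of the two to be laid (they are alike, either may go in either place). Origin: centre of the 90 x 40 underside; own y along the length (downhill in the rack), x across the width, z through the 30 mm thickness.
- block_b_center (a point): Centre of that block (15 mm above its underside).
- thin_block: Steel block 90 x 40 but only 18 mm thick, on the third ramp of the rack; stays there. Origin and axes as for the others.
- lower_1: Bare steel set-up block 90 x 40 x 30 mm with small round holes, about 0.65 kg. Lower course, full-length block at the end-stop end of the bed (the robot's right). Lies flat; own y along the course (to the left), x across it, origin at the centre of its underside.
- lower_2: Bare steel set-up block 90 x 40 x 30 mm with small round holes, about 0.65 kg. Lower course, middle block, 0.5 mm from lower_1. Own y along the course (to the left, away from the end stop), x across it, origin at the centre of its underside, 18 mm above the worktop.
- lower_2_center (a point): Centre of lower_2 (15 mm above its underside).
- lower_half: Half block 45 x 40 x 30 mm, ends the lower course on the left. Origin: centre of its underside; own y along the course.
- upper_half: Half block 45 x 40 x 30 mm already laid as the start of the upper course, on lower_1 at the end-stop end, flush with the end; the rest of the upper course (180 mm to its left) is empty. Origin: centre of its underside; own y along the course (to the left).
- upper_half_center (a point): Centre of upper_half (15 mm above its underside).
- bed: Fixed dark steel bed plate, 120 x 276 x 18 mm, its length across the robot's view, with a steel rail 14 mm high and 12 mm wide behind the lower course (1.5 mm behind its rear face) and a like end stop at the right end. The lower course stands on it along its own y (left); top of the lower course 48 mm, of the finished upper course 78 mm above the worktop. Origin: on the worktop under the middle of the course.
- rack: Fixed steel drying rack: tray 250 x 150 mm, rim 12 mm high, with three ramps (at own x = -80, 0, 80 mm), each 24 mm wide (narrower than the blocks: fingers pass beside it), rising at 30 deg towards own -y (the robot's right), with a 12 mm lip at the foot. A block's underside is 56 mm above the worktop at its middle; 40 mm free between blocks. Origin: on the worktop under the middle.
- engineer_square: Engineer's square, 78 x 98 x 15 mm, behind the bed; a bystander.
- loupe: Green loupe 39 mm wide, 30 mm high, standing behind the bed; a bystander.
Things that resemble listed ones, but are neither listed nor needed, are in the scene too. Leave any orange look-alike of the block_a alone. Leave any turquoise look-alike of the lower_half alone.

How it is judged (in metres and radians):
At the end, for the whole second after the job is handed in: Both thick blocks at rest, flat on the lower course, each bridging one of its two joints within 10 mm of half a length, sides flush within 6 mm, parallel within 0.08 rad, gaps of at most 6 mm between them and to the upper half block (((y of block_a_center in the frame of lower_2_center between -0.055 and -0.035 m and x of block_a_center in the frame of lower_2_center between -0.006 and 0.006 m and z of block_a_center in the frame of lower_2_center between 0.027 and 0.033 m and angle between the y axis of each of block_a, block_b and the y axis of lower_2, either way round below 0.08 rad and angle between the z axis of each of block_a, block_b and the z axis of lower_2, either way round below 0.04 rad and linear speed of each of block_a, block_b below 0.01 m/s and y of block_b_center in the frame of lower_2_center between 0.035 and 0.055 m and x of block_b_center in the frame of lower_2_center between -0.006 and 0.006 m and z of block_b_center in the frame of lower_2_center between 0.027 and 0.033 m and distance between block_a_center and upper_half_center below 0.0735 m and distance between block_a_center and block_b_center below 0.096 m) or (y of block_b_center in the frame of lower_2_center between -0.055 and -0.035 m and x of block_b_center in the frame of lower_2_center between -0.006 and 0.006 m and z of block_b_center in the frame of lower_2_center between 0.027 and 0.033 m and angle between the y axis of each of block_b, block_a and the y axis of lower_2, either way round below 0.08 rad and angle between the z axis of each of block_b, block_a and the z axis of lower_2, either way round below 0.04 rad and linear speed of each of block_b, block_a below 0.01 m/s and y of block_a_center in the frame of lower_2_center between 0.035 and 0.055 m and x of block_a_center in the frame of lower_2_center between -0.006 and 0.006 m and z of block_a_center in the frame of lower_2_center between 0.027 and 0.033 m and distance between block_b_center and upper_half_center below 0.0735 m and distance between block_a_center and block_b_center below 0.096 m))); the robot touches nothing.
It fails at once if a block already laid is shifted by more than 8 mm (distance of any of lower_1, lower_2, lower_half, upper_half from where it was at the start of the episode above 0.008 m).
It fails at once if the thin block is taken from its place in the rack or pushed more than 10 mm (distance of thin_block from where it was at the start of the episode above 0.01 m).
It fails at once if a bystander is pushed more than 15 mm (distance of any of engineer_square, loupe from where it was at the start of the episode above 0.015 m).
It also fails if it takes over 48 s, if anything falls off the work surface, if the arm or the gripper's body presses on something with over 40 N, if the wrist force passes 120 N, or if a joint passes its speed limit or range.

## Robot

A 6-joint arm with a two-finger parallel gripper is mounted at the origin on a cart in front of the work surface, level with it; the furniture and walls round the work are solid. World frame = base frame: x ahead of the robot, y to its left, z up, the work surface at z = 0. Lengths are in mm, angles in rad, forces in N, time in s.
With the tool pointing down it reaches from about 350 to 925 mm from the base axis. Payload 6.4 kg.
Tool frame: the origin (TCP) lies at the very end of the fingers, on their centre line; the grasp point (between the pads) lies 19 mm behind it; y points along the fingers, x is the direction in which the jaws open and shut, and the axes are right-handed (so a half turn about y gives the same grasp; the last joint's range is limited). The gripper opens to 94 mm and grips with 3 to 60 N. Pads are 16 mm wide; open, the fingers measure 119 mm over their backs; the gripper's body (75 mm by 177 mm) begins 78 mm behind the grasp point.
Start: joints at [-1.513, 0.245, 1.558, -0, 1.339, -0.174], TCP at [149.328, -632.625, 205.455] pointing down, gripper open.
Joint ranges: [-3.13, 3.13], [-1.02, 2.26], [0.13, 2.54], [-0.95, 4.09], [0.21, 2.88], [-2.74, 2.74]. Speed limits (rad/s): [2.57, 2.57, 3.14, 3.14, 3.14, 3.14].

## Interface

Orientations are given as a rotation vector (axis times angle).
In Python, from station import sense, imaging, arm gives the robot as it stands.
- The arm moves only by the shell command python3 -m creep 'ROWS' [FORCE]. ROWS is text: rows parted by semicolons, each of 7 numbers parted by spaces: the shift along the tool's x, y, z in mm, then the turn, a rotation vector about the tool's x, y, z in degrees, then the opening, from 0 (shut) to 1 (fully open). A call has 1 to 8 rows; each row shifts and turns the commanded pose from where the row before left it, along the tool's axes as they then stand; what a row does not reach is not made up. A row lasts 1/12 s, in which the tool goes at most 41.7 mm and 7.16 degrees, less where a joint would pass 70% of its speed; a pose out of reach is approached as far as the arm can. A call is refused whole if a number of a shift passes 41.7 or a number of a turn 7.16, either way. A call with a gripper value outside its range is refused whole. The fingers move at their own pace and stop on an object; FORCE is the grip in N (left out, the last holds). Time passes only in rows, so rows that do not move let the fingers close. It gives the time, the measured TCP pose, the force and the opening at its end, in the units of the state.
- sense(): the state, without advancing time (a new reading comes with each control period).
- imaging.grab_frame(name): name is "scene" or "side" or "wrist"; returns the picture (420x560x3 uint8, red, green, blue); there is no depth.
- imaging.get_calibration(name): a dict with "intrinsics" (3x3 intrinsics, pixels), "R" (3x3) and "t" (3): a world point X has camera coordinates R X + t. Camera axes: x right, y down, z forward; pixel columns grow to the right and rows downward; lengths in mm; the calibration is good to about 2 mm. A picture is of the moment at which its call begins: read the wrist's pose just before it. get_calibration takes no time and is no camera call; for the wrist camera it gives the pose at the moment of the call.
- arm.finish_job(): hands the job in, once; it reports no verdict.
The state is a dict: "time_s": time; "joint_positions": joint angles; "joint_vel": joint speeds; "joint_torque": joint torques, N m; "position": TCP position; "tcp_rot": TCP orientation; "force": force on the tool from outside, world axes, zero at the start; "torque": the same for the moment, N m; "width": finger opening in mm.
Only numpy, scipy, OpenCV 4.12 (cv2) and the standard library are available. Lean on these libraries where they do the work, as an engineer would, in place of code of your own. Each camera call takes 0.05 s, during which the arm holds its last target.

## Working session

There is one attempt and no reset: what is moved stays moved. The work goes in short steps, Python scripts to look and compute and a shell command to move; the robot and the scene stay as the last step left them, time stands still between calls to the robot, and variables do not carry over. Pictures are saved under pics/ and viewed, and the job is handed in when it is done.

```bash
ls; mkdir -p pics
python3 - <<'E'
from station import sense, imaging, arm
import cv2,numpy as np
np.set_printoptions(precision=4,suppress=True)
print(sense())
for n in ["scene","side","wrist"]:
    c=imaging.get_calibration(n);print(n,c)
    if n!="wrist": cv2.imwrite(f"pics/{n}0.png",imaging.grab_frame(n)[:,:,::-1])
E
```

```text
pics
{'time_s': 0.0, 'joint_positions': array([-1.5131,  0.2458,  1.559 , -0.    ,  1.3387, -0.1741]), 'joint_vel': array([-0.0006,  0.0002, -0.0008, -0.0002,  0.0022,  0.0004]), 'joint_torque': array([  0.0007, -41.5834, -31.4597,   0.0685,   0.0333,  -0.0001]), 'position': array([ 149.2908, -632.0047,  204.3671]), 'tcp_rot': array([-1.3085,  1.0376, -1.0355]), 'force': array([-0.1438, -0.8176, -1.0998]), 'torque': array([ 0.0286, -0.0189,  0.0264]), 'width': 93.77948844464814}
scene {'intrinsics': array([[517.8216,   0.    , 280.7321],
       [  0.    , 517.8216, 203.6888],
       [  0.    ,   0.    ,   1.    ]]), 'R': array([[-0.7333, -0.6799,  0.0034],
       [-0.518 ,  0.5554, -0.6505],
       [ 0.4404, -0.4788, -0.7595]]), 't': array([ 347.5362,  379.6744, 1340.2213])}
side {'intrinsics': array([[378.8881,   0.    , 277.6672],
       [  0.    , 378.8881, 209.936 ],
       [  0.    ,   0.    ,   1.    ]]), 'R': array([[-0.9998, -0.0041, -0.0175],
       [ 0.01  ,  0.6814, -0.7318],
       [ 0.015 , -0.7319, -0.6813]]), 't': array([ 536.9186,   87.1575, 1041.1267])}
wrist {'intrinsics': array([[368.482 ,   0.    , 283.4775],
       [  0.    , 368.482 , 206.1461],
       [  0.    ,   0.    ,   1.    ]]), 'R': array([[ 0.2291, -0.9734, -0.0007],
       [-0.9476, -0.2232,  0.2284],
       [-0.2224, -0.0516, -0.9736]]), 't': array([-649.3587,  -22.6426,  388.7853])}
```

View pics/scene0.png

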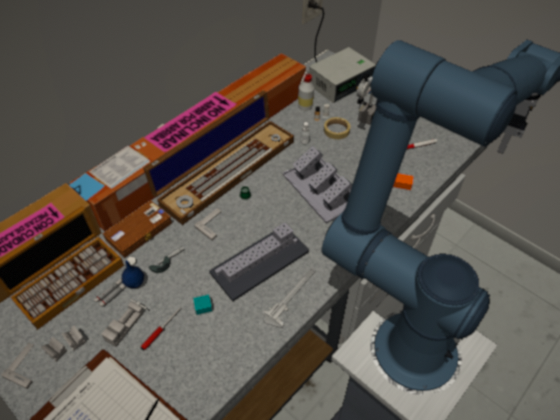

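View pics/side0.png

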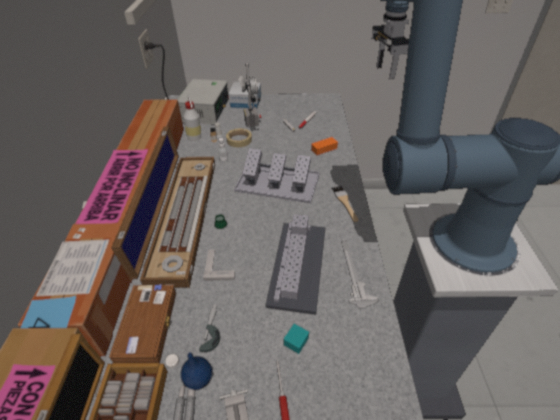

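The scene view shows the bed with its course at about (258,262) px and the rack at (322,182). There is an orange look-alike at (403,181) and a turquoise one at (203,304). I'll zoom in next.

Run:
```python
import cv2
s=cv2.imread("pics/scene0.png");d=cv2.imread("pics/side0.png")
def c(im,x0,y0,x1,y1,f,n): cv2.imwrite(n,cv2.resize(im[y0:y1,x0:x1],None,fx=f,fy=f,interpolation=cv2.INTER_CUBIC))
c(s,195,140,365,300,4.5,"pics/sc_a.png")
c(d,225,135,355,315,3.3,"pics/sd_a.png")
c(d,230,140,330,205,8,"pics/sd_rack.png")
```

```text
(no output)
```

View pics/sc_a.png

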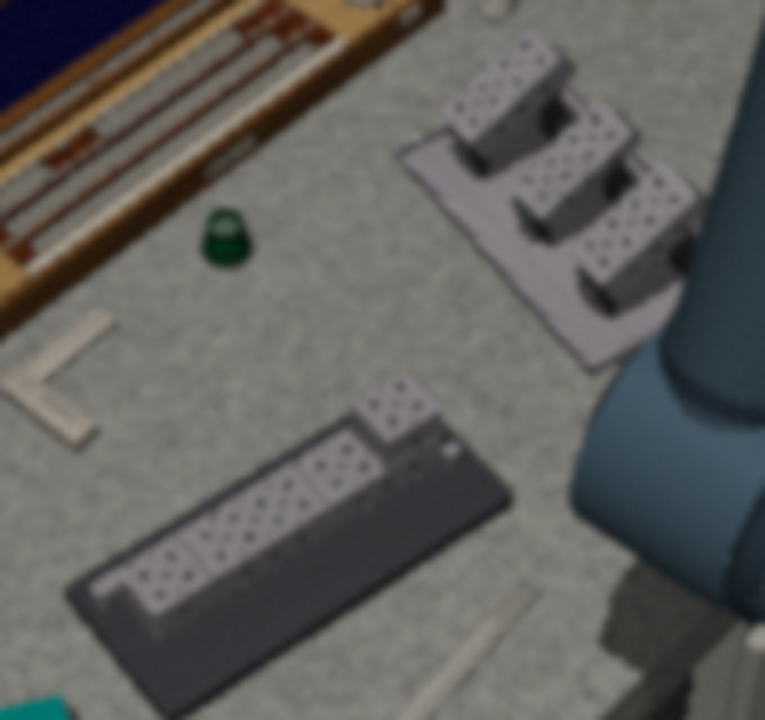

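View pics/sd_rack.png

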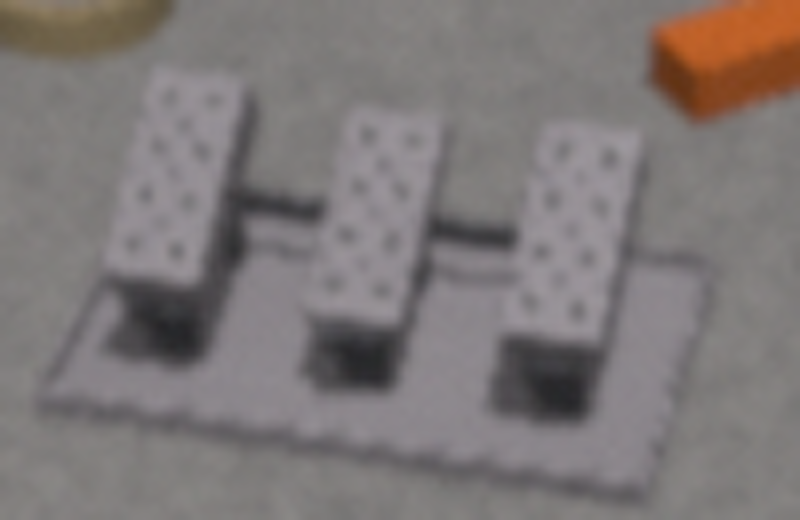

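View pics/sd_a.png

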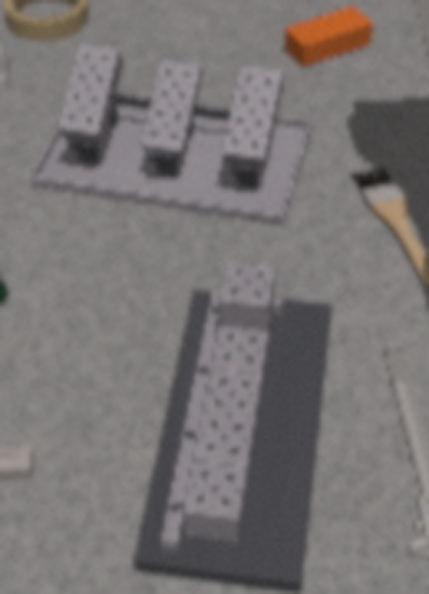

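```bash
cat > h.py <<'E'
import numpy as np,cv2
from station import sense, imaging, arm
from scipy.spatial.transform import Rotation as Ro
np.set_printoptions(precision=2,suppress=True)
def cal(n):
    c=imaging.get_calibration(n);return np.array(c["intrinsics"]),np.array(c["R"]),np.array(c["t"])
def hit(c,uv,z):
    K,R,t=c;d=R.T@np.linalg.inv(K)@np.array([uv[0],uv[1],1.]);o=-R.T@t
    return o+d*(z-o[2])/d[2]
def proj(c,X):
    K,R,t=c;p=(np.atleast_2d(X)@R.T+t)@K.T;return p[:,:2]/p[:,2:]
def crop(im,x0,y0,x1,y1,f,n): cv2.imwrite(n,cv2.resize(im[y0:y1,x0:x1],None,fx=f,fy=f,interpolation=cv2.INTER_CUBIC))
E
python3 - <<'E'
from h import *
S=cal("scene");D=cal("side")
f=lambda u,v:(195+u/4.5,140+v/4.5)
g=lambda u,v:(225+u/3.3,135+v/3.3)
print("bed scene",[hit(S,f(*p),18) for p in [(68,592),(175,718),(512,497)]])
print("bed side",[hit(D,g(*p),18) for p in [(137,568),(300,588),(330,303),(197,292)]])
print("lower top scene",[hit(S,f(*p),48) for p in [(158,615),(125,572),(385,470)]])
print("rack scene",[hit(S,f(*p),12) for p in [(400,155),(595,370)]])
k=lambda u,v:(230+u/8,140+v/8)
print("rack side",[hit(D,k(*p),12) for p in [(40,400),(645,490),(708,265)]])
# block tops centre
for nm,p in [("far",(175,175)),("mid",(375,215)),("near",(573,233))]:
    print(nm,[hit(D,k(*p),z) for z in (56+26,56+15.6)])
for nm,p in [("far",(512,85)),("mid",(578,155)),("near",(640,222))]:
    print(nm,[hit(S,f(*p),z) for z in (56+26,56+15.6)])
s=sense();T=Ro.from_rotvec(s["tcp_rot"]).as_matrix();print(T)
W=cal("wrist");print("campos",-W[1].T@W[2], "in tool",T.T@(-W[1].T@W[2]-s["position"]), "axes in tool\n",T.T@W[1].T)
E
```

```text
bed scene [array([557.68, 205.42,  18.  ]), array([442.68, 222.11,  18.  ]), array([400.21, -41.68,  18.  ])]
bed side [array([561.72, 214.52,  18.  ]), array([448.28, 231.27,  18.  ]), array([403.48, -44.7 ,  18.  ]), array([516.89, -59.49,  18.  ])]
lower top scene [array([488.15, 190.2 ,  48.  ]), array([525.96, 182.51,  48.  ]), array([460.93,  15.04,  48.  ])]
rack scene [array([ 666.95, -223.6 ,   12.  ]), array([ 430.82, -164.64,   12.  ])]
rack side [array([ 673.12, -217.76,   12.  ]), array([ 436.81, -160.36,   12.  ]), array([ 402.35, -300.41,   12.  ])]
far [array([ 617.9 , -270.97,   82.  ]), array([ 619.35, -285.46,   71.6 ])]
mid [array([ 539.02, -243.11,   82.  ]), array([ 539.3 , -257.19,   71.6 ])]
near [array([ 463.12, -230.11,   82.  ]), array([ 462.27, -243.99,   71.6 ])]
far [array([ 610.13, -280.33,   82.  ]), array([ 616.72, -288.67,   71.6 ])]
mid [array([ 530.55, -259.04,   82.  ]), array([ 536.44, -267.19,   71.6 ])]
near [array([ 458.88, -239.16,   82.  ]), array([ 464.14, -247.14,   71.6 ])]
[[ 0.23 -0.    0.97]
 [-0.97  0.    0.23]
 [-0.   -1.    0.  ]]
campos [ 213.82 -617.06  383.21] in tool [  -0.1  -178.69   66.29] axes in tool
 [[ 1.   -0.    0.  ]
 [-0.   -0.23  0.97]
 [-0.   -0.97 -0.23]]
```

```bash
cat >> h.py <<'E'
def pose(yaw,tilt=0):
    # tool x along (cos yaw, sin yaw); approach tilted by tilt deg (block leaning downhill +y)
    a=np.radians(yaw);x=np.array([np.cos(a),np.sin(a),0]);yr=np.array([-np.sin(a),np.cos(a),0]);z=np.array([0,0,1.])
    b=np.radians(tilt);y=-(np.sin(b)*yr+np.cos(b)*z)
    return np.column_stack([x,y,np.cross(x,y)])
def plan(P,Rt,n,P0=None,R0=None):
    s=sense()
    if P0 is None:P0=s["position"];R0=Ro.from_rotvec(s["tcp_rot"]).as_matrix()
    rv=Ro.from_matrix(R0.T@Rt).as_rotvec();Rc=R0.copy()
    print("turn total",np.degrees(rv),"shift",np.linalg.norm(P-P0))
    for i in range(n):
        d=Rc.T@((P-P0)/n)
        print(*np.round(d,1),*np.round(np.degrees(rv)/n,2),end=" O; ")
        Rc=Rc@Ro.from_rotvec(rv/n).as_matrix()
    print()
E
python3 -c "
from h import *
plan(np.array([535,-240,230.]),pose(-13.6),16)"
```

```text
turn total [ -0.06 -63.12  -0.08] shift 550.593418921257
-18.3 -1.6 29.1 -0.0 -3.94 -0.0 O; -16.3 -1.6 30.3 -0.0 -3.94 -0.0 O; -14.1 -1.6 31.3 -0.0 -3.94 -0.0 O; -12.0 -1.6 32.2 -0.0 -3.94 -0.0 O; -9.7 -1.6 33.0 -0.0 -3.94 -0.0 O; -7.4 -1.6 33.6 -0.0 -3.94 -0.0 O; -5.1 -1.6 34.0 -0.0 -3.94 -0.0 O; -2.7 -1.6 34.3 -0.0 -3.94 -0.0 O; -0.4 -1.6 34.4 -0.0 -3.94 -0.0 O; 2.0 -1.6 34.3 -0.0 -3.94 -0.0 O; 4.3 -1.6 34.1 -0.0 -3.94 -0.0 O; 6.7 -1.6 33.7 -0.0 -3.94 -0.0 O; 9.0 -1.6 33.2 -0.0 -3.94 -0.0 O; 11.2 -1.6 32.5 -0.0 -3.94 -0.0 O; 13.5 -1.6 31.6 -0.0 -3.94 -0.0 O; 15.6 -1.6 30.6 -0.0 -3.94 -0.0 O;
```

```bash
python3 -m creep '-18 -3 29 0 -4 0 1;-16 -2 30 0 -4 0 1;-14 -2 31 0 -4 0 1;-12 -1 32 0 -4 0 1;-10 -1 33 0 -4 0 1;-7 -1 34 0 -4 0 1;-5 -1 34 0 -4 0 1;-3 -1 34 0 -4 0 1' 
python3 -m creep '0 -1 34 0 -4 0 1;2 -1 34 0 -4 0 1;4 -1 34 0 -4 0 1;7 -1 34 0 -4 0 1;9 -1 33 0 -4 0 1;11 -1 32 0 -4 0 0.7;13 -1 32 0 -4 0 0.7;16 -1 30 0 -3 0 0.7'
python3 -m creep '0 0 0 0 0 0 0.7;0 0 0 0 0 0 0.7;0 0 0 0 0 0 0.7'
python3 - <<'E'
from h import *
s=sense();print(s["position"],s["joint_vel"],s["joint_positions"],s["force"])
W=cal("wrist");np.save("w1.npy",np.array([*W[0].ravel(),*W[1].ravel(),*W[2]]))
cv2.imwrite("pics/w1.png",imaging.grab_frame("wrist")[:,:,::-1])
E
```

```text
time_s: 0.77
position: [341.8, -435.2, 217.1]
tcp_rot: [-1.484, 0.608, -0.607]
force: [0.5, -0.3, 0.3]
width: 93.9
time_s: 1.43
position: [531.7, -238.2, 225.1]
tcp_rot: [-1.562, 0.186, -0.185]
force: [0.4, -0.6, -0.1]
width: 77.1
time_s: 1.68
position: [530.5, -240.1, 225.0]
tcp_rot: [-1.562, 0.189, -0.187]
force: [0.1, 0.4, 0.6]
width: 65.6
[ 530.5  -240.08  224.96] [-0.02 -0.01  0.    0.   -0.   -0.  ] [-0.62  0.07  1.72 -0.    1.35 -0.38] [0.12 0.44 0.63]
```

View pics/w1.png

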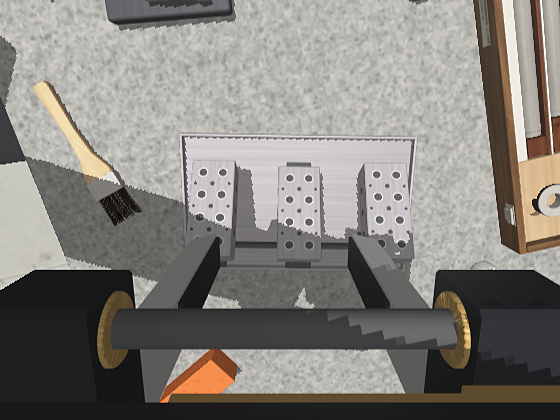

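Run:
```python
from h import *
im=cv2.imread("pics/w1.png"); crop(im,170,125,430,275,3,"pics/w1c.png")
```

```text
(no output)
```

View pics/w1c.png

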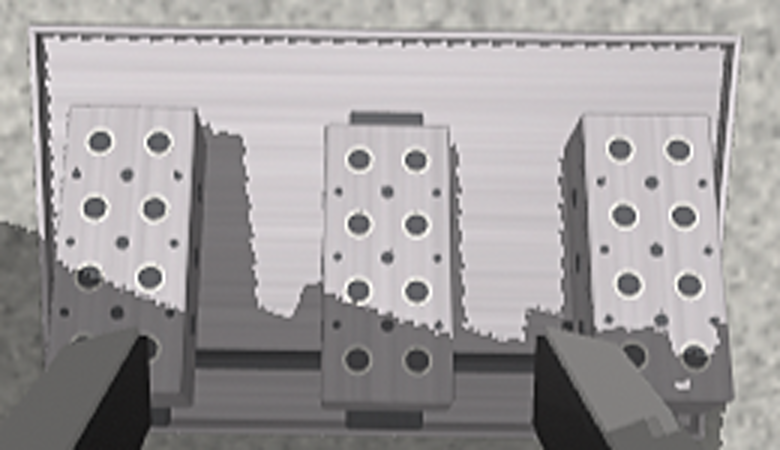

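Candidates for a thick block are the three rack blocks at wrist px (214,210) near, (299,212) middle and (386,212) far, plus the orange look-alike at (205,375), which stays. The middle block shows its lip at the foot and sits lower, so it looks like the thin one. I'll check that numerically.

```bash
cat > fit.py <<'E'
from h import *
from scipy.optimize import least_squares
w=np.load("w1.npy");W=(w[:9].reshape(3,3),w[9:18].reshape(3,3),w[18:])
f=lambda p:np.array([170+p[0]/3,125+p[1]/3])
print("rim",[hit(W,f(p),12) for p in [(30,30),(740,38)]])
# top-face local pts: (x sign, y sign) foot=+y
obs={"near":{(-1,1):(68,107),(1,1):(195,109),(1,-1):(192,405)},
"mid":{(-1,1):(326,126),(1,1):(449,126),(-1,-1):(322,404),(1,-1):(452,405)},
"far":{(-1,1):(582,115),(1,1):(710,117),(1,-1):(730,402)}}
def pts(x,y,z,yaw,th,ks):
    R=Ro.from_euler("ZX",[yaw,-np.radians(30)]).as_matrix()
    return np.array([R@np.array([20*k[0],45*k[1],th])+[x,y,z] for k in ks]),R
if __name__=="__main__":
  for nm,o in obs.items():
    ks=list(o);uv=np.array([f(o[k]) for k in ks])
    for th in (30,18):
        fun=lambda q:(proj(W,pts(q[0],q[1],q[2],q[3],th,ks)[0])-uv).ravel()
        r=least_squares(fun,[540,-250,56,-.24])
        r2=least_squares(lambda q:fun([q[0],q[1],56,q[2]]),[540,-250,-.24])
        print(nm,th,"free",r.x[:3],np.degrees(r.x[3]),r.cost,"| z56",r2.x[:2],np.degrees(r2.x[2]),r2.cost)
E
python3 fit.py
```

```text
rim [array([ 437.74, -165.73,   12.  ]), array([ 677.41, -227.29,   12.  ])]
near 30 free [ 464.46 -249.51   64.77] -12.797595057041132 1.3334298195928715 | z56 [ 462.52 -250.88] -12.904443373520786 4.1798441504078685
near 18 free [ 465.79 -243.65   75.17] -12.797595016415384 1.333429819592933 | z56 [ 461.57 -246.67] -13.023498402973413 14.081538665647432
mid 30 free [ 536.92 -275.76   42.91] -14.551151264265137 0.4168837593673954 | z56 [ 537.18 -272.29] -14.584773495066441 9.080156435047941
mid 18 free [ 538.43 -269.95   53.3 ] -14.551151220593564 0.4168837593673765 | z56 [ 538.48 -269.24] -14.557846789521774 0.7621518880373158
far 30 free [ 616.09 -290.64   51.04] -15.468899045199157 0.18639884128728962 | z56 [ 614.82 -289.24] -15.540824975379618 1.0705752242199864
far 18 free [ 617.69 -284.86   61.43] -15.468899079881622 0.18639884128722095 | z56 [ 619.08 -286.39] -15.39271529748471 1.1814135685147062
```

```bash
python3 -c "
from h import *
U=np.array([461.3,-250.3,56]);R=pose(-14.3,30);n=-R[:,1]
plan(U+75*n,R,6)"
```

```text
turn total [-30.     0.51   0.08] shift 122.89549303611031
-10.7 17.4 1.9 -5.0 0.09 0.01 O; -10.7 17.1 3.4 -5.0 0.09 0.01 O; -10.7 16.8 4.9 -5.0 0.09 0.01 O; -10.7 16.3 6.3 -5.0 0.09 0.01 O; -10.7 15.7 7.7 -5.0 0.09 0.01 O; -10.7 14.9 9.0 -5.0 0.09 0.01 O;
```

```bash
python3 -m creep '-11 17 2 -5 0.1 0 0.7;-11 17 3 -5 0.1 0 0.7;-11 17 5 -5 0.1 0 0.7;-11 16 6 -5 0.1 0 0.7;-11 16 8 -5 0.1 0 0.7;-11 15 9 -5 0 0 0.7;0 0 0 0 0 0 0.7;0 0 0 0 0 0 0.7'
python3 - <<'E'
from h import *
U=np.array([461.3,-250.3,56]);R=pose(-14.3,30);n=-R[:,1]
s=sense();print(s["joint_positions"])
W=cal("wrist");np.save("w2.npy",np.array([*W[0].ravel(),*W[1].ravel(),*W[2]]))
cv2.imwrite("pics/w2.png",imaging.grab_frame("wrist")[:,:,::-1])
plan(U+75*n,R,1); plan(U,R,4)
E
```

```text
time_s: 2.4
position: [468.4, -213.1, 120.3]
tcp_rot: [-2.08, 0.26, -0.148]
force: [0.7, 0.6, 0.5]
width: 65.8
[-0.38  0.07  2.   -0.59  1.08  0.16]
turn total [-0.08 -0.04  0.15] shift 1.445380846427143
0.4 0.8 1.1 -0.08 -0.04 0.15 O; 
turn total [-0.08 -0.04  0.15] shift 75.85498992414685
0.1 19.0 0.2 -0.02 -0.01 0.04 O; 0.1 19.0 0.3 -0.02 -0.01 0.04 O; 0.1 19.0 0.3 -0.02 -0.01 0.04 O; 0.1 19.0 0.3 -0.02 -0.01 0.04 O;
```

View pics/w2.png

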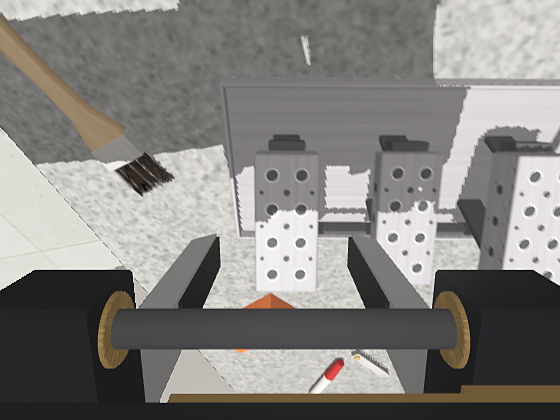

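Run:
```python
from fit import *
im=cv2.imread("pics/w2.png"); crop(im,235,130,345,300,3.5,"pics/w2c.png")
w=np.load("w2.npy");W=(w[:9].reshape(3,3),w[9:18].reshape(3,3),w[18:])
ks=[(-1,1),(1,1),(-1,-1),(1,-1)]
uv=np.array([(255,153),(319,152),(256,290),(318,291)],float)
r=least_squares(lambda q:(proj(W,pts(q[0],q[1],q[2],q[3],30,ks)[0])-uv).ravel(),[461,-250,56,-.24])
print(r.x,np.degrees(r.x[3]),r.cost)
r=least_squares(lambda q:(proj(W,pts(q[0],q[1],56,q[2],30,ks)[0])-uv).ravel(),[461,-250,-.24])
print(r.x,np.degrees(r.x[2]),r.cost)
```

```text
rim [array([ 437.74, -165.73,   12.  ]), array([ 677.41, -227.29,   12.  ])]
[ 462.05 -248.27   54.76   -0.25] -14.05222766531468 2.3214832314420675
[ 462.31 -247.18   -0.25] -14.051895276007535 2.9496132820680847
```

View pics/w2c.png

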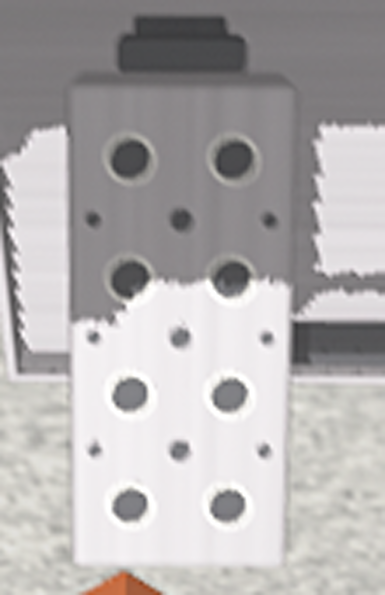

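```bash
python3 -c "
from h import *
plan(np.array([462.2,-248.8,55.5]),pose(-14.2,30),4)"
```

```text
turn total [-0.08 -0.12  0.1 ] shift 75.49836526749846
0.2 18.9 0.7 -0.02 -0.03 0.03 O; 0.2 18.9 0.7 -0.02 -0.03 0.03 O; 0.2 18.9 0.7 -0.02 -0.03 0.03 O; 0.2 18.9 0.7 -0.02 -0.03 0.03 O;
```

```bash
python3 -m creep '0.5 18 1 0 0 0 0.7;0.5 18 1 0 0 0 0.7;0.5 18 1 0 0 0 0.7;0 12 0 0 0 0 0.7;0 8 0 0 0 0 0.7;0 0 0 0 0 0 0.7;0 0 0 0 0 0 0.7'
python3 - <<'E'
from h import *
cv2.imwrite("pics/w3.png",imaging.grab_frame("wrist")[:,:,::-1])
plan(np.array([462.2,-248.8,55.5]),pose(-14.2,30),1)
E
```

```text
time_s: 3.03
position: [463.3, -248.0, 56.7]
tcp_rot: [-2.082, 0.259, -0.154]
force: [0.2, 0.0, -0.3]
width: 65.8
turn total [ 0.01 -0.14  0.17] shift 2.2548357010327664
-1.1 1.9 -0.4 0.01 -0.14 0.17 O;
```

View pics/w3.png

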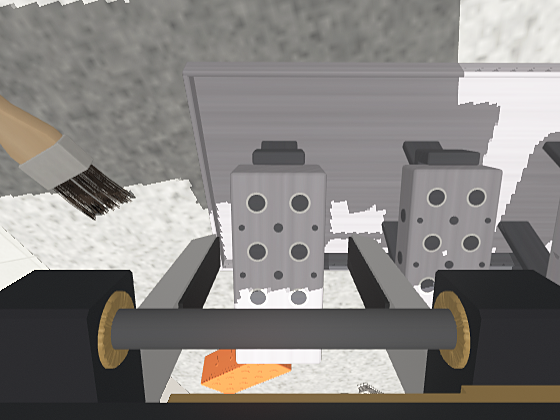

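The block now spans cols 231–325, so its centre (278) is about 2 mm left of the jaw centre (283.5). I'll shift −2 mm, then close.

```bash
python3 -m creep '-2 1 0 0 0 0 0.7;0 0 0 0 0 0 0.6;0 0 0 0 0 0 0.4;0 0 0 0 0 0 0.35;0 0 0 0 0 0 0.3;0 0 0 0 0 0 0.3;0 0 0 0 0 0 0.3' 45
python3 -c "
from h import *
s=sense();print(s['position'],s['force'],s['width'])"
```

```text
time_s: 3.67
position: [460.9, -247.0, 55.1]
tcp_rot: [-2.082, 0.258, -0.152]
force: [0.3, 1.2, 1.6]
width: 39.8
[ 460.95 -246.96   55.14] [0.35 1.16 1.58] 39.78879191995238
```

Gripped at 39.8 mm. I'll lift along the normal.

```bash
python3 -m creep '0 -5 0 0 0 0 0.3;0 -10 0 0 0 0 0.3;0 -20 0 0 0 0 0.3;0 -25 0 0 0 0 0.3;0 -30 0 0 0 0 0.3;0 -30 0 0 0 0 0.3;0 -20 0 0 0 0 0.3'
python3 -c "
from h import *
plan(np.array([470,-40,250.]),pose(-9.3,0),8)
print(sense()['width'])"
```

```text
time_s: 4.25
position: [478.0, -177.2, 177.8]
tcp_rot: [-2.08, 0.257, -0.153]
force: [1.9, -0.7, -7.1]
width: 39.8
turn total [29.86 -4.8  -1.11] shift 155.2583948817445
-5.1 -16.0 9.7 3.73 -0.6 -0.14 O; -5.0 -15.3 10.8 3.73 -0.6 -0.14 O; -4.8 -14.6 11.8 3.73 -0.6 -0.14 O; -4.7 -13.8 12.8 3.73 -0.6 -0.14 O; -4.5 -13.0 13.7 3.73 -0.6 -0.14 O; -4.3 -12.1 14.6 3.73 -0.6 -0.14 O; -4.1 -11.1 15.4 3.73 -0.6 -0.14 O; -3.9 -10.1 16.1 3.73 -0.6 -0.14 O; 
39.78719503093374
```

```bash
python3 -m creep '0 -13 7 4 -0.6 0 0.3;0 -13 8 4 -0.6 0 0.3;0 -13 9 4 -0.6 0 0.3;0 -12 10 4 -0.6 0 0.3;0 -11 11 4 -0.6 0 0.3;0 -11 11 4 -0.6 -0.3 0.3;0 -10 12 4 -0.6 -0.5 0.3;0 -5 6 2 -0.6 -0.3 0.3'
python3 -m creep '0 0 0 0 0 0 0.3;0 0 0 0 0 0 0.3'
python3 - <<'E'
from h import *
s=sense();print(s['joint_vel'],s['width'])
W=cal("wrist");np.save("w4.npy",np.array([*W[0].ravel(),*W[1].ravel(),*W[2]]))
cv2.imwrite("pics/w4.png",imaging.grab_frame("wrist")[:,:,::-1])
plan(np.array([470,-90,230.]),pose(-9.3,0),1)
E
```

```text
time_s: 4.92
position: [498.6, -83.2, 240.0]
tcp_rot: [-1.563, 0.129, -0.13]
force: [0.6, -0.2, -7.3]
width: 39.8
time_s: 5.08
position: [498.2, -84.3, 238.9]
tcp_rot: [-1.567, 0.131, -0.13]
force: [0.8, -0.1, -8.5]
width: 39.5
[ 0.    0.01  0.01 -0.   -0.   -0.  ] 39.53641160715497
turn total [-0.01 -0.21 -0.09] shift 29.92191607494932
-26.7 8.5 -10.4 -0.01 -0.21 -0.09 O;
```

View pics/w4.png

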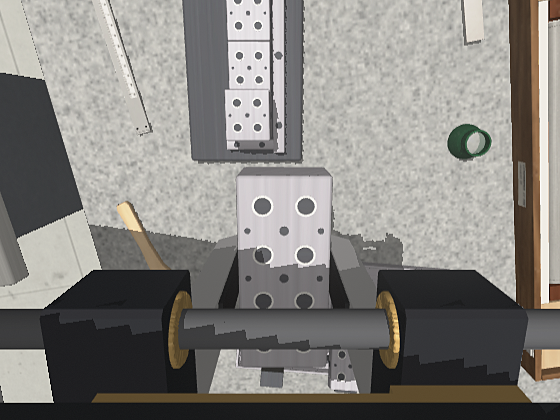

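Run:
```python
from h import *
im=cv2.imread("pics/w4.png"); crop(im,180,0,320,180,3.3,"pics/w4c.png");crop(im,225,160,345,380,2.7,"pics/w4d.png")
```

```text
(no output)
```

View pics/w4c.png

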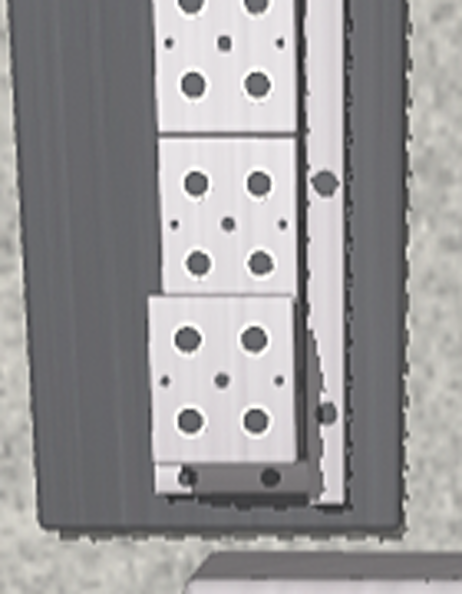

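View pics/w4d.png

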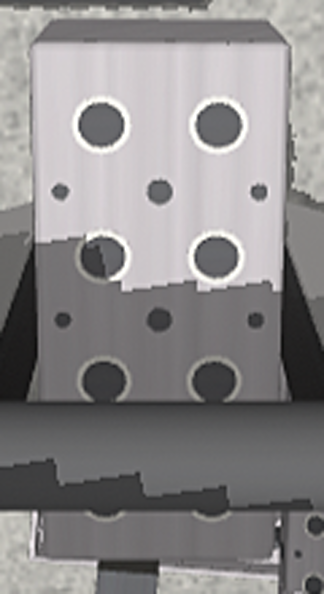

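```bash
cat > fit2.py <<'E'
from h import *
from scipy.optimize import least_squares
w=np.load("w4.npy");W=(w[:9].reshape(3,3),w[9:18].reshape(3,3),w[18:])
f=lambda u,v:np.array([180+u/3.3,v/3.3])
g=lambda u,v:np.array([225+u/2.7,160+v/2.7])
A=[hit(W,f(*p),78) for p in [(149,296),(293,297),(154,463),(296,463)]]
print("upper half",*A,"ctr",np.mean(A,0), np.linalg.norm(A[0]-A[1]),np.linalg.norm(A[0]-A[2]))
B=[hit(W,f(*p),48) for p in [(157,133.5),(297,133.5),(152,0),(303,0),(163,294),(294,294)]]
print("low",*B, "jointctr",(B[0]+B[1])/2, np.linalg.norm(B[0]-B[1]))
d=B[2]-B[4];print("yaw left",np.degrees(np.arctan2(-d[0],d[1])))
d=B[1]-B[0];print("yaw joint",np.degrees(np.arctan2(d[1],d[0])))
d=A[1]-A[0];print("yaw half",np.degrees(np.arctan2(d[1],d[0])))
C=[hit(W,f(*p),18) for p in [(40,527),(400,527),(8,0),(410,0)]];print("bed",*C, np.linalg.norm(C[0]-C[1]))
d=C[2]-C[0];print("yaw bed",np.degrees(np.arctan2(-d[0],d[1])))
# held block in tool frame
s=sense();T=Ro.from_rotvec(s["tcp_rot"]).as_matrix();P=s["position"]
loc=np.array([[-20,45,30],[20,45,30],[-20,-45,30],[20,-45,30],[-20,45,0],[20,45,0]],float)
uv=np.array([g(33,42),g(289,42),g(38,556),g(278,556),g(50,21),g(272,21)])
def X(q):
    R=pose(0,0) # tool x=x, z=yblock, y=-zblock
    L=np.column_stack([loc[:,0],-loc[:,2],loc[:,1]])  # in tool axes
    L=L@Ro.from_rotvec([q[3],q[4],0]).as_matrix().T+q[:3]
    return L@T.T+P
r=least_squares(lambda q:(proj(W,X(q))-uv).ravel(),[0,0,0,0,0])
print("held underside ctr in tool",r.x[:3],"rot deg",np.degrees(r.x[3:]),r.cost,r.fun)
E
python3 fit2.py
```

```text
upper half [462.94  14.37  78.  ] [500.81   7.74  78.  ] [455.42 -28.94  78.  ] [493.98 -35.43  78.  ] ctr [478.29 -10.56  78.  ] 38.446833553358374 43.96127046925979
low [469.9   59.94  48.  ] [508.87  53.38  48.  ] [475.39  93.7   48.  ] [516.46  86.78  48.  ] [462.95  17.19  48.  ] [500.47  10.88  48.  ] jointctr [489.39  56.66  48.  ] 39.5217142049666
yaw left -9.240311498632764
yaw joint -9.551827653204352
yaw half -9.930980541500485
bed [404.85 -44.77  18.  ] [521.25 -64.35  18.  ] [430.27 109.97  18.  ] [548.5   90.08  18.  ] 118.03539814187856
yaw bed -9.329036340662556
held underside ctr in tool [ 0.67  2.69 -2.31] rot deg [-1.11  0.32] 4.667567842050533 [-0.44 -0.4   0.58  0.04  1.92  0.28 -1.67  0.56  0.66 -0.41 -1.08 -0.04]
```

```bash
python3 -c "
from h import *
plan(np.array([489.8,60.9,105.]),pose(-9.4,0),7)"
```

```text
turn total [-0.01 -0.11 -0.09] shift 197.29661659153896
-4.6 19.1 20.2 -0.0 -0.02 -0.01 O; -4.6 19.1 20.2 -0.0 -0.02 -0.01 O; -4.6 19.1 20.2 -0.0 -0.02 -0.01 O; -4.6 19.1 20.2 -0.0 -0.02 -0.01 O; -4.6 19.1 20.2 -0.0 -0.02 -0.01 O; -4.6 19.1 20.2 -0.0 -0.02 -0.01 O; -4.6 19.1 20.2 -0.0 -0.02 -0.01 O;
```

```bash
python3 -m creep '-5 15 22 0 0 0 0.3;-5 17 22 0 0 0 0.3;-5 20 22 0 0 0 0.3;-5 20 21 0 -0.1 0 0.3;-4 20 20 0 0 0 0.3;-4 20 18 0 0 0 0.3;-4 17 14 0 0 0 0.3;0 0 0 0 0 0 0.3'
python3 -m creep '0 0 0 0 0 0 0.3;0 0 0 0 0 0 0.3'
python3 - <<'E'
from h import *
s=sense();print(s['joint_vel'],s['width'])
W=cal("wrist");np.save("w5.npy",np.array([*W[0].ravel(),*W[1].ravel(),*W[2]]))
cv2.imwrite("pics/w5.png",imaging.grab_frame("wrist")[:,:,::-1])
cv2.imwrite("pics/s5.png",imaging.grab_frame("scene")[:,:,::-1])
cv2.imwrite("pics/d5.png",imaging.grab_frame("side")[:,:,::-1])
plan(np.array([489.8,60.9,105.]),pose(-9.4,0),1)
E
```

```text
time_s: 5.8
position: [485.7, 60.7, 105.4]
tcp_rot: [-1.566, 0.134, -0.119]
force: [-2.4, -0.1, -8.2]
width: 39.5
time_s: 5.97
position: [490.9, 57.6, 111.1]
tcp_rot: [-1.567, 0.128, -0.13]
force: [0.8, -0.5, -6.0]
width: 39.8
[-0.01 -0.02 -0.02  0.   -0.    0.  ] 39.7695120814012
turn total [-0.03 -0.08  0.19] shift 8.095897894248695
-2.4 6.9 3.4 -0.03 -0.08 0.19 O;
```

View pics/w5.png

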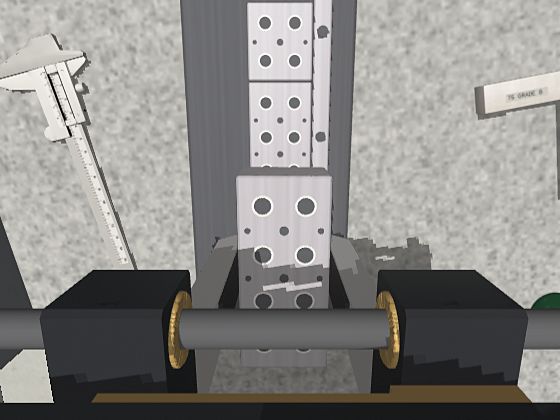

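View pics/d5.png

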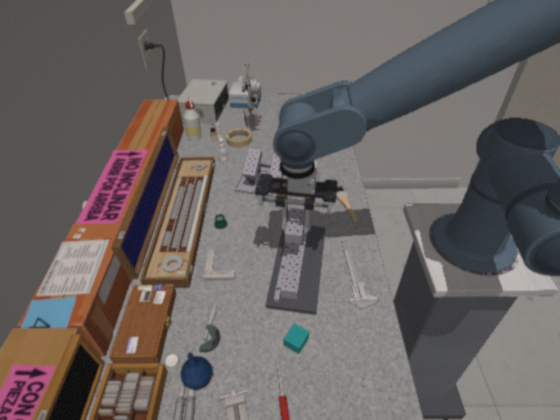

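Run:
```python
from h import *
im=cv2.imread("pics/w5.png"); crop(im,220,0,350,185,3.2,"pics/w5c.png")
```

```text
(no output)
```

View pics/w5c.png

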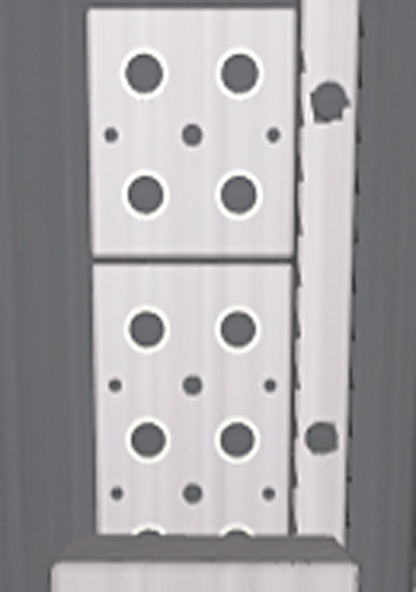

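Run:
```python
from h import *
w=np.load("w5.npy");W=(w[:9].reshape(3,3),w[9:18].reshape(3,3),w[18:])
f=lambda u,v:np.array([220+u/3.2,v/3.2])
B=[hit(W,f(*p),48) for p in [(91,259),(296,260),(86,8),(299,8),(97,534),(291,534)]]
print(*B)
for i in (0,2,4):
    m=(B[i]+B[i+1])/2;d=B[i+1]-B[i];print("mid",m,np.linalg.norm(d),np.degrees(np.arctan2(d[1],d[0])))
yc=np.array([np.sin(np.radians(9.4)),np.cos(np.radians(9.4))])
J2=((B[0]+B[1])/2)[:2];print("J1 from J2",J2-90.5*yc)
```

```text
[484.49 149.3   48.  ] [523.91 142.57  48.  ] [491.82 193.18  48.  ] [530.99 186.7   48.  ] [475.74  96.26  48.  ] [515.07  89.71  48.  ]
mid [504.2  145.93  48.  ] 39.99126817563721 -9.688256995869176
mid [511.41 189.94  48.  ] 39.700648444772995 -9.396443824753904
mid [495.4   92.99  48.  ] 39.87463657174705 -9.453596844693637
J1 from J2 [489.42  56.65]
```

```bash
python3 -m creep '-1 6 1.5 0 0 0 0.3;-1 10 1.5 0 0 0 0.3;0 12 0.5 0 0 0 0.3;0 12 0 0 0 0 0.3;0 8 0 0 0 0 0.3;0 2 0 0 0 0 0.3;0 0 0 0 0 0 0.3;0 0 0 0 0 0 0.3'
python3 - <<'E'
from h import *
s=sense();print(s['joint_vel'],s['width'],s['force'])
plan(np.array([489.8,60.9,55.]),pose(-9.4,0),1)
cv2.imwrite("pics/s6.png",imaging.grab_frame("scene")[:,:,::-1])
im=imaging.grab_frame("side")[:,:,::-1];crop(im,240,180,350,320,4,"pics/d6.png")
crop(cv2.imread("pics/s6.png"),195,200,335,310,5,"pics/s6c.png")
E
```

```text
time_s: 6.78
position: [489.4, 61.7, 60.9]
tcp_rot: [-1.566, 0.128, -0.13]
force: [-0.2, -0.8, -6.8]
width: 39.9
[ 0.   -0.01 -0.01 -0.   -0.   -0.  ] 39.878838814424554 [-0.2  -0.84 -6.81]
turn total [-0.04 -0.03  0.08] shift 5.9577644449332485
0.5 5.9 -0.7 -0.04 -0.03 0.08 O;
```

View pics/d6.png

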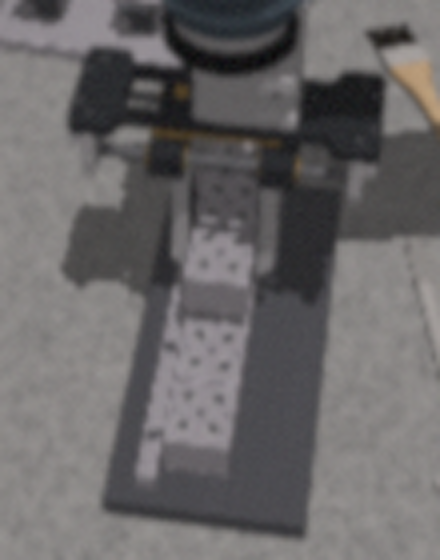

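View pics/s6c.png

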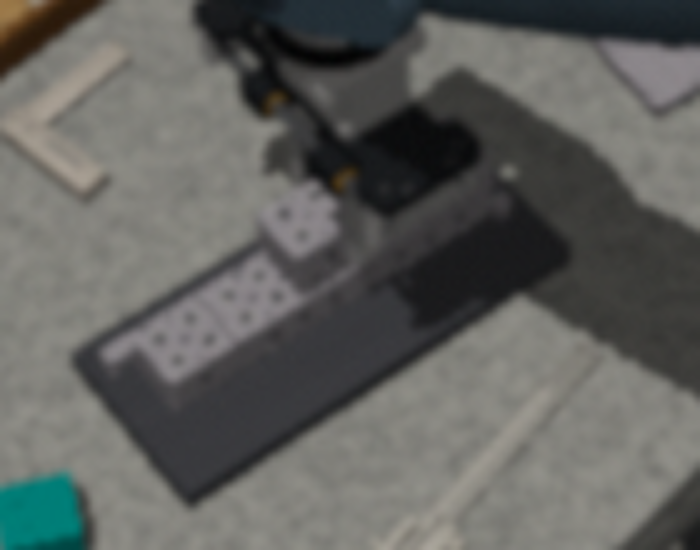

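```bash
python3 -m creep '0.3 4 0 0 0 0 0.3;0 3 0 0 0 0 0.3;0 1.5 0 0 0 0 0.3;0 0 0 0 0 0 0.3;0 0 0 0 0 0 0.3'
```

```text
time_s: 7.3
position: [489.3, 61.7, 52.0]
tcp_rot: [-1.566, 0.129, -0.13]
force: [-0.1, -1.0, -8.1]
width: 40.0
```

```bash
python3 -m creep '0.3 1 0 0 0 0 0.3;0 0 0 0 0 0 0.3;0 0 0 0 0 0 0.3'; python3 -m creep '0 1 0 0 0 0 0.3;0 0 0 0 0 0 0.3;0 0 0 0 0 0 0.3'
```

```text
time_s: 7.55
position: [489.8, 61.6, 51.2]
tcp_rot: [-1.566, 0.128, -0.13]
force: [0.1, -0.3, -7.4]
width: 39.5
time_s: 7.8
position: [489.7, 61.7, 50.1]
tcp_rot: [-1.566, 0.129, -0.13]
force: [0.2, 0.2, -7.1]
width: 39.7
```

```bash
python3 -m creep '0 1 0 0 0 0 0.3;0 0 0 0 0 0 0.3;0 0 0 0 0 0 0.3'; python3 -m creep '0 1 0 0 0 0 0.3;0 0 0 0 0 0 0.3;0 0 0 0 0 0 0.3'
```

```text
time_s: 8.05
position: [489.6, 61.7, 49.1]
tcp_rot: [-1.566, 0.129, -0.13]
force: [-0.6, 1.1, -7.4]
width: 39.7
time_s: 8.3
position: [489.9, 61.7, 48.3]
tcp_rot: [-1.566, 0.128, -0.13]
force: [-0.9, 0.2, -6.8]
width: 39.5
```

```bash
python3 -m creep '0 0.8 0 0 0 0 0.3;0 0 0 0 0 0 0.3;0 0 0 0 0 0 0.3'; python3 -m creep '0 0.8 0 0 0 0 0.3;0 0 0 0 0 0 0.3;0 0 0 0 0 0 0.3'
```

```text
time_s: 8.55
position: [490.0, 61.6, 48.0]
tcp_rot: [-1.566, 0.128, -0.13]
force: [-1.8, 0.5, -0.2]
width: 39.9
time_s: 8.8
position: [490.1, 61.7, 47.8]
tcp_rot: [-1.566, 0.128, -0.13]
force: [-4.0, 0.9, 6.5]
width: 39.4
```

```bash
python3 -m creep '0 0 0 0 0 0 0.45;0 0 0 0 0 0 0.55;0 0 0 0 0 0 0.65;0 0 0 0 0 0 0.65;0 -15 0 0 0 0 0.65;0 -30 0 0 0 0 0.65;0 -30 0 0 0 0 0.65;0 -30 0 0 0 0 0.65'
python3 -m creep '0 -20 -20 0 0 0 0.65;0 -10 -35 0 0 0 0.65;0 -5 -40 0 0 0 0.65;0 0 -30 0 0 0 0.65;0 0 0 0 0 0 0.65;0 0 0 0 0 0 0.65'
python3 - <<'E'
from h import *
s=sense();print(s['joint_vel'],s['width'],s['force'])
W=cal("wrist");np.save("w7.npy",np.array([*W[0].ravel(),*W[1].ravel(),*W[2]]))
cv2.imwrite("pics/w7.png",imaging.grab_frame("wrist")[:,:,::-1])
E
```

```text
time_s: 9.47
position: [489.2, 61.7, 152.4]
tcp_rot: [-1.566, 0.129, -0.129]
force: [0.8, 0.2, -0.0]
width: 61.2
time_s: 9.97
position: [469.1, -62.9, 186.5]
tcp_rot: [-1.566, 0.13, -0.133]
force: [-0.3, 0.3, 0.6]
width: 61.1
[0.05 0.01 0.   0.   0.   0.01] 61.06500330352454 [-0.3   0.34  0.65]
```

View pics/w7.png

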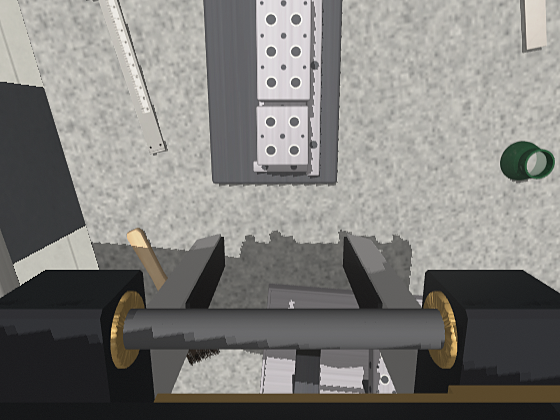

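Run:
```python
from h import *
im=cv2.imread("pics/w7.png"); crop(im,245,80,325,185,5.5,"pics/w7c.png")
```

```text
(no output)
```

View pics/w7c.png

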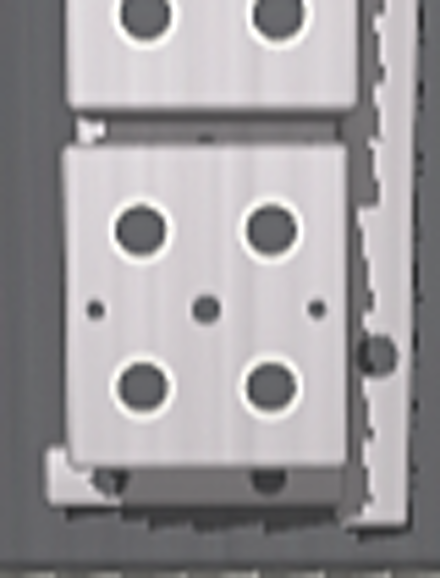

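The block-to-half gap is about 4.9 mm (crop rows 110–145). That is inside the 6 mm limit but marginal. I'll regrip and slide the block about 3.5 mm toward the half block.

```bash
python3 -m creep '0 0 30 0 0 0 0.65;0 5 40 0 0 0 0.65;0 10 35 0 0 0 0.65;0 20 20 0 0 0 0.65;0 30 0 0 0 0 0.65;0 30 0 0 0 0 0.65;0 10 0 0 0 0 0.65;0 0 0 0 0 0 0.65'
python3 -c "
from h import *
plan(np.array([489.8,61.7,50]),pose(-9.4,0),1)"
```

```text
time_s: 10.68
position: [487.0, 63.0, 78.5]
tcp_rot: [-1.566, 0.132, -0.123]
force: [-0.8, 0.8, 0.8]
width: 61.2
turn total [-0.02  0.08 -0.35] shift 28.671302718867732
3.2 28.5 -0.9 -0.02 0.08 -0.35 O;
```

```bash
python3 -m creep '0 12 0 0 0 0 0.65;0 10 0 0 0 0 0.65;0 0 0 0 0 0 0.65;0 0 0 0 0 0 0.65'
python3 -c "
from h import *
plan(np.array([489.5,61.7,50]),pose(-9.4,0),1)"
```

```text
time_s: 11.02
position: [490.0, 61.7, 60.1]
tcp_rot: [-1.566, 0.128, -0.13]
force: [-0.6, 0.6, 0.8]
width: 61.3
turn total [-0.05 -0.03  0.07] shift 10.15270827425835
-0.5 10.1 -0.1 -0.05 -0.03 0.07 O;
```

```bash
python3 -m creep '-0.6 9 0 0 0 0 0.65;0 0 0 0 0 0 0.5;0 0 0 0 0 0 0.4;0 0 0 0 0 0 0.35;0 0 0 0 0 0 0.35;0 0 0 0 0 0 0.35' 15
python3 -m creep '0 0 -1.2 0 0 0 0.35;0 0 -1.2 0 0 0 0.35;0 0 -1.1 0 0 0 0.35;0 0 0 0 0 0 0.35;0 0 0 0 0 0 0.35'
```

```text
time_s: 11.52
position: [489.7, 61.7, 50.9]
tcp_rot: [-1.566, 0.128, -0.131]
force: [1.7, 0.5, -0.5]
width: 39.7
time_s: 11.93
position: [488.8, 58.7, 50.9]
tcp_rot: [-1.565, 0.128, -0.13]
force: [0.5, 5.5, 1.6]
width: 40.1
```

```bash
python3 -m creep '0 0 0 0 0 0 0.45;0 0 0 0 0 0 0.55;0 0 0 0 0 0 0.65;0 0 0 0 0 0 0.65;0 -15 0 0 0 0 0.65;0 -30 0 0 0 0 0.65;0 -30 0 0 0 0 0.65;0 -30 0 0 0 0 0.65'
python3 -m creep '0 -20 -20 0 0 0 0.65;0 -10 -35 0 0 0 0.65;0 -5 -40 0 0 0 0.65;0 0 -30 0 0 0 0.65;0 0 0 0 0 0 0.65;0 0 0 0 0 0 0.65'
python3 - <<'E'
from h import *
s=sense();print(s['joint_vel'],s['width'],s['force'])
W=cal("wrist");np.save("w8.npy",np.array([*W[0].ravel(),*W[1].ravel(),*W[2]]))
im=imaging.grab_frame("wrist")[:,:,::-1];cv2.imwrite("pics/w8.png",im)
crop(im,245,70,325,180,5,"pics/w8c.png");crop(im,220,0,350,185,3.2,"pics/w8d.png")
plan(np.array([625.2,-250.3,125]),pose(-14.2,30),8)
E
```

```text
time_s: 12.6
position: [487.8, 58.1, 156.3]
tcp_rot: [-1.567, 0.13, -0.129]
force: [0.2, 0.2, -0.2]
width: 61.2
time_s: 13.1
position: [467.6, -66.3, 190.5]
tcp_rot: [-1.566, 0.131, -0.132]
force: [0.2, 0.9, -1.1]
width: 61.2
[ 0.05  0.01  0.    0.01 -0.    0.01] 61.15554600906623 [ 0.21  0.93 -1.13]
turn total [-30.04   4.58   1.24] shift 251.5756434520992
23.2 8.1 -19.6 -3.75 0.57 0.16 O; 23.5 9.3 -18.8 -3.75 0.57 0.16 O; 23.7 10.5 -17.9 -3.75 0.57 0.16 O; 23.9 11.5 -16.9 -3.75 0.57 0.16 O; 24.1 12.6 -15.9 -3.75 0.57 0.16 O; 24.3 13.5 -14.8 -3.75 0.57 0.16 O; 24.4 14.4 -13.6 -3.75 0.57 0.16 O; 24.6 15.2 -12.4 -3.75 0.57 0.16 O;
```

View pics/w8c.png

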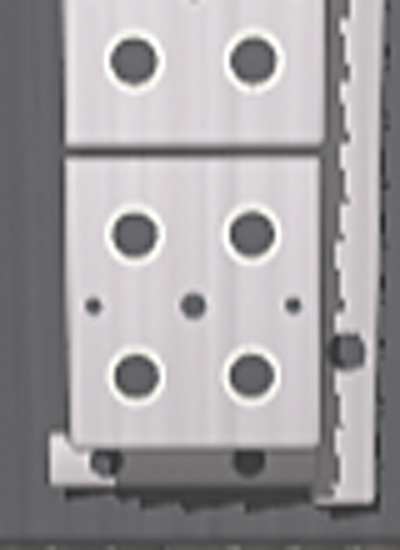

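View pics/w8d.png

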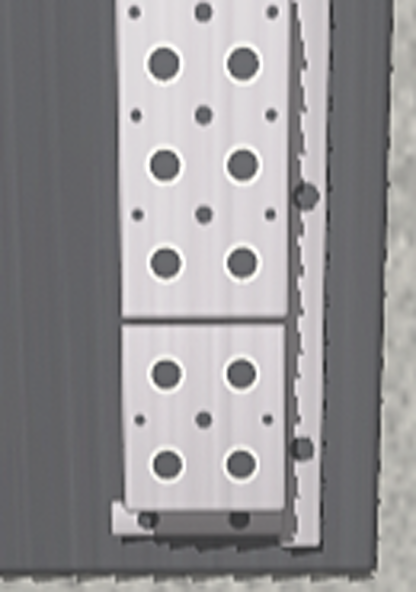

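```bash
python3 -m creep '23 3 -20 -4 0.6 0.2 0.7;23 5 -19 -4 0.6 0.2 0.7;24 7 -18 -4 0.6 0.2 0.7;24 9 -17 -4 0.6 0.2 0.7;24 11 -16 -4 0.6 0.2 0.7;24 12 -15 -4 0.6 0.2 0.7;24 13 -14 -4 0.6 0 0.7;25 13 -12 -2 0.4 0 0.7'
python3 -m creep '0 0 0 0 0 0 0.7;0 0 0 0 0 0 0.7;0 0 0 0 0 0 0.7'
python3 - <<'E'
from h import *
s=sense();print(s['joint_positions'],s['joint_vel'])
W=cal("wrist");np.save("w9.npy",np.array([*W[0].ravel(),*W[1].ravel(),*W[2]]))
im=imaging.grab_frame("wrist")[:,:,::-1];cv2.imwrite("pics/w9.png",im)
plan(np.array([625.2,-250.3,120.4]),pose(-14.2,30),1)
E
```

```text
time_s: 13.82
position: [626.4, -246.5, 146.8]
tcp_rot: [-2.084, 0.254, -0.145]
force: [-0.2, 1.1, 0.4]
width: 65.9
time_s: 14.07
position: [625.2, -246.9, 148.6]
tcp_rot: [-2.081, 0.255, -0.148]
force: [0.1, -1.0, 0.3]
width: 66.0
[-0.34  0.38  1.57 -0.56  1.2   0.12] [-0.01 -0.03  0.   -0.01 -0.   -0.  ]
turn total [-0.05  0.14  0.19] shift 29.03242143324404
0.8 26.5 11.8 -0.05 0.14 0.19 O;
```

View pics/w9.png

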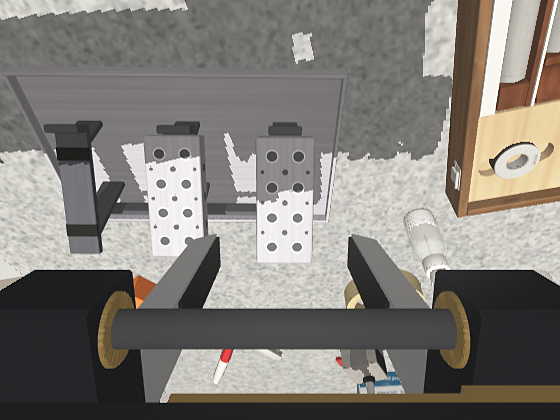

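Run:
```python
from fit import *
w=np.load("w9.npy");W=(w[:9].reshape(3,3),w[9:18].reshape(3,3),w[18:])
ks=[(-1,1),(1,1),(-1,-1),(1,-1)]
uv=np.array([(256.5,138),(313.5,137.5),(257,262),(311,262.5)],float)
for z in(54,56):
  r=least_squares(lambda q:(proj(W,pts(q[0],q[1],z,q[2],30,ks)[0])-uv).ravel(),[616,-286,-.24])
  print(z,r.x[:2],np.degrees(r.x[2]),r.cost)
print("bottle",hit(W,(415,212),0),hit(W,(438,270),0),"box corner",hit(W,(460,215),0),hit(W,(530,200),30))
plan(np.array([616,-286.6,55.2]),pose(-14.2,30),6)
```

```text
rim [array([ 437.74, -165.73,   12.  ]), array([ 677.41, -227.29,   12.  ])]
54 [ 615.49 -289.56] -14.465510889804236 1.8530516861541166
56 [ 615.88 -287.95] -14.464840268661025 4.610959284078391
bottle [ 728.14 -391.87    0.  ] [ 754.54 -498.81    0.  ] box corner [ 773.16 -407.62    0.  ] [ 819.26 -369.52   30.  ]
turn total [-0.05  0.14  0.19] shift 102.41231335654581
0.1 17.0 2.0 -0.01 0.02 0.03 O; 0.1 17.0 2.0 -0.01 0.02 0.03 O; 0.1 17.0 2.0 -0.01 0.02 0.03 O; 0.1 17.0 2.0 -0.01 0.02 0.03 O; 0.1 17.0 2.0 -0.01 0.02 0.03 O; 0.1 17.0 2.0 -0.01 0.02 0.03 O;
```

```bash
python3 -m creep '0 15 3 0 0 0 0.7;0 20 3 0 0 0 0.7;0 20 3 0 0 0 0.7;0 18 2 0 0 0 0.7;0 13 0 0 0 0 0.7;0 8 0 0 0 0 0.7;0 4 0 0 0 0 0.7;0 0 0 0 0 0 0.7' 
python3 -m creep '0 0 0 0 0 0 0.7'
python3 - <<'E'
from h import *
cv2.imwrite("pics/w10.png",imaging.grab_frame("wrist")[:,:,::-1])
plan(np.array([616,-286.6,55.2]),pose(-14.2,30),1)
E
```

```text
time_s: 14.78
position: [615.4, -287.0, 58.1]
tcp_rot: [-2.082, 0.257, -0.149]
force: [-0.2, -0.1, -0.4]
width: 66.1
time_s: 14.87
position: [616.3, -286.9, 59.3]
tcp_rot: [-2.082, 0.255, -0.151]
force: [0.0, 0.2, 0.1]
width: 66.1
turn total [-0.    0.04  0.24] shift 4.493126016928416
-0.6 3.8 2.3 -0.0 0.04 0.24 O;
```

View pics/w10.png

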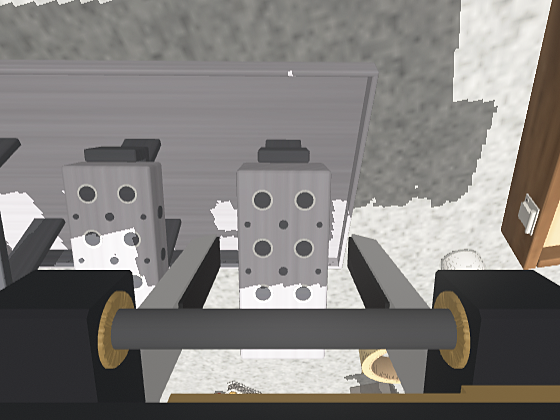

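```bash
python3 -m creep '0 3 2 0 0 0 0.7;0 0.8 0 0 0 0 0.7;0 0 0 0 0 0 0.5;0 0 0 0 0 0 0.4;0 0 0 0 0 0 0.35;0 0 0 0 0 0 0.3;0 0 0 0 0 0 0.3;0 0 0 0 0 0 0.3' 45
python3 -m creep '0 -5 0 0 0 0 0.3;0 -10 0 0 0 0 0.3;0 -20 0 0 0 0 0.3;0 -25 0 0 0 0 0.3;0 -30 0 0 0 0 0.3;0 -30 0 0 0 0 0.3;0 -10 0 0 0 0 0.3'
python3 -c "
from h import *
plan(np.array([500,-20,240]),pose(-9.4,0),8)"
```

```text
time_s: 15.58
position: [615.9, -286.8, 54.2]
tcp_rot: [-2.082, 0.256, -0.15]
force: [0.1, 0.0, -0.6]
width: 39.3
time_s: 16.17
position: [633.7, -222.0, 171.1]
tcp_rot: [-2.082, 0.25, -0.155]
force: [1.4, 0.8, -4.7]
width: 39.9
turn total [29.93 -4.55 -0.77] shift 251.77363034414228
-22.2 -17.8 13.4 3.74 -0.57 -0.1 O; -22.1 -16.9 14.7 3.74 -0.57 -0.1 O; -21.9 -16.0 16.0 3.74 -0.57 -0.1 O; -21.7 -14.9 17.2 3.74 -0.57 -0.1 O; -21.5 -13.8 18.4 3.74 -0.57 -0.1 O; -21.3 -12.6 19.5 3.74 -0.57 -0.1 O; -21.1 -11.3 20.5 3.74 -0.57 -0.1 O; -20.8 -10.0 21.4 3.74 -0.57 -0.1 O;
```

```bash
python3 -m creep '-22 -17 14 4 -0.6 0 0.3;-22 -17 15 4 -0.6 0 0.3;-22 -16 16 4 -0.6 -0.2 0.3;-21 -15 18 4 -0.6 -0.2 0.3;-21 -13 19 4 -0.6 -0.2 0.3;-21 -11 21 4 -0.6 -0.2 0.3;-21 -10 22 4 -0.6 0 0.3;-20 -7 25 2 -0.3 0 0.3'
python3 -m creep '0 0 20 0 0 0 0.3;0 0 20 0 0 0 0.3;0 0 10 0 0 0 0.3;0 0 0 0 0 0 0.3;0 0 0 0 0 0 0.3'
python3 - <<'E'
from h import *
s=sense();print(s['joint_vel'],s['width'])
W=cal("wrist");np.save("w11.npy",np.array([*W[0].ravel(),*W[1].ravel(),*W[2]]))
im=imaging.grab_frame("wrist")[:,:,::-1];cv2.imwrite("pics/w11.png",im)
plan(np.array([503.9,149.7,110]),pose(-9.4,0),6)
E
```

```text
time_s: 16.83
position: [500.3, -15.7, 230.4]
tcp_rot: [-1.564, 0.137, -0.127]
force: [-0.4, -0.0, -5.9]
width: 39.7
time_s: 17.25
position: [509.8, 33.3, 229.9]
tcp_rot: [-1.567, 0.136, -0.125]
force: [0.3, -0.4, -6.2]
width: 39.6
[-0.02 -0.   -0.01  0.   -0.   -0.  ] 39.60448370989765
turn total [ 0.01 -0.16 -0.37] shift 167.60366190129392
-4.1 20.0 19.0 0.0 -0.03 -0.06 O; -4.1 20.0 19.0 0.0 -0.03 -0.06 O; -4.1 20.0 19.0 0.0 -0.03 -0.06 O; -4.1 20.0 19.0 0.0 -0.03 -0.06 O; -4.1 20.0 19.0 0.0 -0.03 -0.06 O; -4.2 20.0 19.0 0.0 -0.03 -0.06 O;
```

View pics/w11.png

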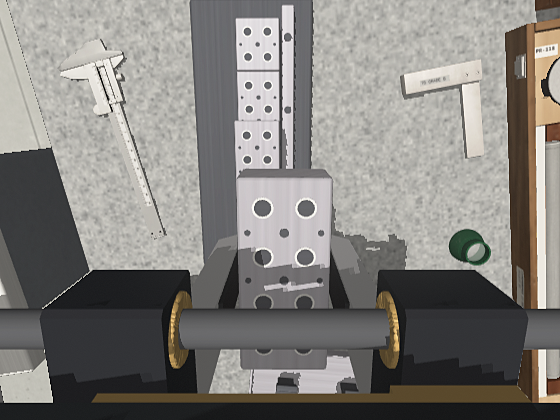

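Run:
```python
from h import *
im=cv2.imread("pics/w11.png"); crop(im,220,5,310,185,3.3,"pics/w11c.png")
```

```text
(no output)
```

View pics/w11c.png

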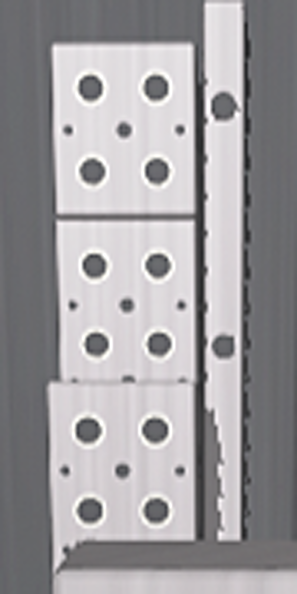

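Run:
```python
from h import *
w=np.load("w11.npy");W=(w[:9].reshape(3,3),w[9:18].reshape(3,3),w[18:])
f=lambda u,v:np.array([220+u/3.3,5+v/3.3])
a=np.radians(9.4);yc=np.array([np.sin(a),np.cos(a)]);xc=np.array([np.cos(a),-np.sin(a)])
for nm,p,q,z in [("b1 left end",(50,381),(196,381),78),("J2",(56,216),(196,216),48),("end",(52,44),(195,44),48)]:
    A=hit(W,f(*p),z);B=hit(W,f(*q),z);m=((A+B)/2)[:2];print(nm,m,np.linalg.norm(A-B),"along",m@yc,"lat",m@xc)
print("old J2",np.array([504.2,145.93])@yc,np.array([504.2,145.93])@xc)
```

```text
b1 left end [497.41 101.32] 38.696132193182336 along 181.20184922076194 lat 474.1852736266167
J2 [504.2  145.77] 39.27620363361606 along 226.16015727561165 lat 473.61828749865697
end [511.55 189.39] 38.92018671835704 along 270.3929001855674 lat 473.74449151859983
old J2 226.319425705531 473.595526212314
```

```bash
python3 -m creep '-4 14 19 0 0 0 0.3;-4 16 19 0 0 0 0.3;-4 18 19 0 0 -0.1 0.3;-4 18 19 0 0 -0.1 0.3;-4 18 19 0 0 -0.1 0.3;-4 18 17 0 -0.1 -0.1 0.3;0 10 0 0 0 0 0.3;0 0 0 0 0 0 0.3'
python3 -m creep '0 0 0 0 0 0 0.3;0 0 0 0 0 0 0.3'
python3 - <<'E'
from h import *
s=sense();print(s['joint_vel'])
plan(np.array([503.9,149.7,65]),pose(-9.4,0),1)
E
```

```text
time_s: 17.97
position: [502.8, 147.4, 115.8]
tcp_rot: [-1.568, 0.133, -0.126]
force: [0.1, -0.8, -6.4]
width: 39.8
time_s: 18.13
position: [506.0, 147.0, 120.0]
tcp_rot: [-1.566, 0.128, -0.134]
force: [0.5, -0.1, -5.2]
width: 39.9
[ 0.   -0.01 -0.01  0.   -0.    0.  ]
turn total [-0.05 -0.15  0.22] shift 55.11591269537473
-2.8 55.0 2.3 -0.05 -0.15 0.22 O;
```

```bash
python3 -m creep '-1 8 2 0 -0.1 0 0.3;-1 12 0.5 0 0 0.1 0.3;-0.5 14 0 0 0 0 0.3;0 12 0 0 0 0 0.3;0 6 0 0 0 0 0.3;0 2 0 0 0 0 0.3;0 0 0 0 0 0 0.3;0 0 0 0 0 0 0.3'
python3 - <<'E'
from h import *
s=sense();print(s['joint_vel'],s['force'])
plan(np.array([503.9,149.7,55]),pose(-9.4,0),1)
im=imaging.grab_frame("side")[:,:,::-1];crop(im,240,200,350,320,5,"pics/d12.png")
im=imaging.grab_frame("scene")[:,:,::-1];crop(im,195,200,335,310,5,"pics/s12.png")
E
```

```text
time_s: 18.8
position: [503.4, 150.9, 65.3]
tcp_rot: [-1.566, 0.128, -0.129]
force: [0.5, 0.0, -5.1]
width: 39.6
[ 0.   -0.01 -0.01 -0.    0.    0.  ] [ 0.46  0.03 -5.13]
turn total [-0.06  0.03  0.05] shift 10.360607286275224
0.7 10.3 -1.2 -0.06 0.03 0.05 O;
```

View pics/s12.png

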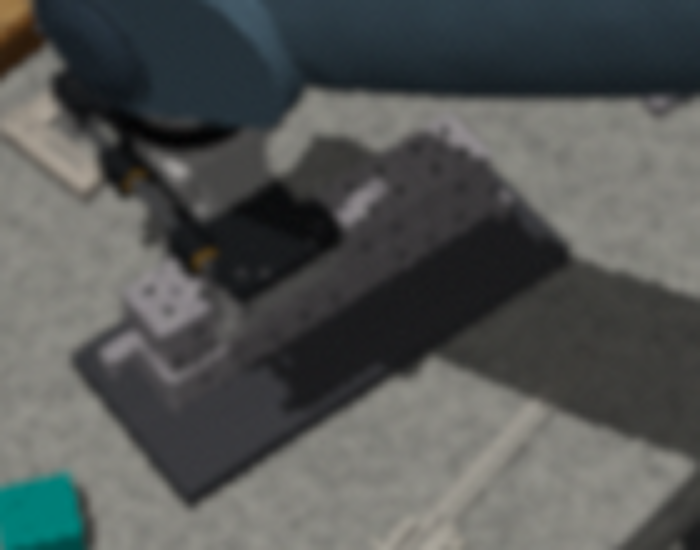

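View pics/d12.png

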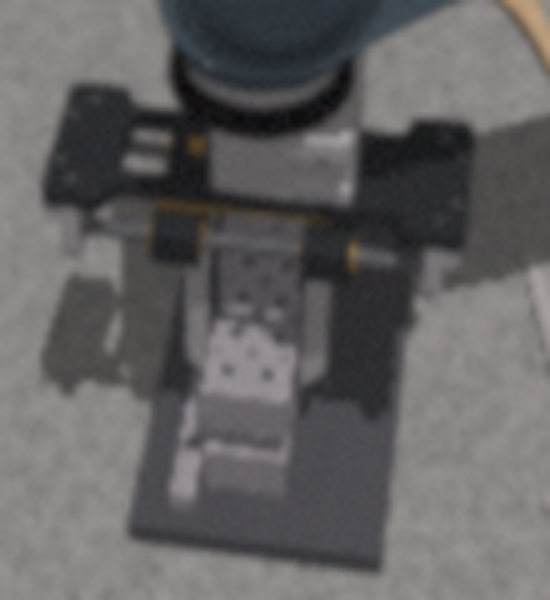

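The block hangs over the lower course with no contact force. I'll lower it in small steps.

```bash
python3 -m creep '0.4 5 -0.6 0 0 0 0.3;0.3 5 -0.6 0 0 0 0.3;0 3 0 0 0 0 0.3;0 0 0 0 0 0 0.3;0 0 0 0 0 0 0.3'
python3 -m creep '0 2 0 0 0 0 0.3;0 0 0 0 0 0 0.3;0 0 0 0 0 0 0.3'
```

```text
time_s: 19.32
position: [503.0, 149.6, 51.4]
tcp_rot: [-1.566, 0.129, -0.128]
force: [-0.4, 1.2, -5.7]
width: 39.6
time_s: 19.57
position: [503.4, 149.6, 49.9]
tcp_rot: [-1.566, 0.128, -0.129]
force: [-0.3, 0.1, -5.2]
width: 39.8
```

```bash
python3 -m creep '0.3 1 0 0 0 0 0.3;0 0 0 0 0 0 0.3;0 0 0 0 0 0 0.3'
python3 -m creep '0 0.8 0 0 0 0 0.3;0 0 0 0 0 0 0.3;0 0 0 0 0 0 0.3'
python3 -m creep '0 0.8 0 0 0 0 0.3;0 0 0 0 0 0 0.3;0 0 0 0 0 0 0.3'
```

```text
time_s: 19.82
position: [503.7, 149.6, 48.9]
tcp_rot: [-1.566, 0.128, -0.129]
force: [0.6, 0.2, -6.2]
width: 40.0
time_s: 20.07
position: [503.8, 149.6, 48.2]
tcp_rot: [-1.566, 0.128, -0.129]
force: [0.4, 0.4, -4.6]
width: 39.5
time_s: 20.32
position: [503.7, 149.6, 47.3]
tcp_rot: [-1.566, 0.128, -0.128]
force: [-0.1, 0.8, -4.8]
width: 40.1
```

```bash
python3 -m creep '0 0.8 0 0 0 0 0.3;0 0 0 0 0 0 0.3;0 0 0 0 0 0 0.3'
python3 -m creep '0 0.6 0 0 0 0 0.3;0 0 0 0 0 0 0.3;0 0 0 0 0 0 0.3'
```

```text
time_s: 20.57
position: [503.7, 149.7, 47.1]
tcp_rot: [-1.566, 0.128, -0.128]
force: [-5.6, 0.2, 4.3]
width: 39.8
time_s: 20.82
position: [503.8, 149.6, 47.1]
tcp_rot: [-1.566, 0.129, -0.128]
force: [-7.3, -0.6, 8.1]
width: 40.1
```

```bash
python3 -m creep '0 0 0 0 0 0 0.45;0 0 0 0 0 0 0.55;0 0 0 0 0 0 0.65;0 0 0 0 0 0 0.65;0 -15 0 0 0 0 0.65;0 -30 0 0 0 0 0.65;0 -30 0 0 0 0 0.65;0 -30 0 0 0 0 0.65'
python3 -m creep '0 -20 -25 0 0 0 0.65;0 -20 -40 0 0 0 0.65;0 -10 -41 0 0 0 0.65;0 0 -41 0 0 0 0.65;0 0 -35 0 0 0 0.65;0 0 0 0 0 0 0.65;0 0 0 0 0 0 0.65'
python3 - <<'E'
from h import *
s=sense();print(s['joint_vel'])
W=cal("wrist");np.save("w13.npy",np.array([*W[0].ravel(),*W[1].ravel(),*W[2]]))
im=imaging.grab_frame("wrist")[:,:,::-1];cv2.imwrite("pics/w13.png",im)
crop(im,235,0,335,200,3,"pics/w13c.png")
E
```

```text
time_s: 21.48
position: [503.5, 149.5, 151.8]
tcp_rot: [-1.566, 0.128, -0.128]
force: [0.7, -0.4, -1.2]
width: 60.9
time_s: 22.07
position: [474.6, -28.3, 199.4]
tcp_rot: [-1.566, 0.13, -0.132]
force: [0.2, -0.4, -0.5]
width: 61.3
[ 0.05  0.01 -0.    0.01  0.    0.01]
```

View pics/w13.png

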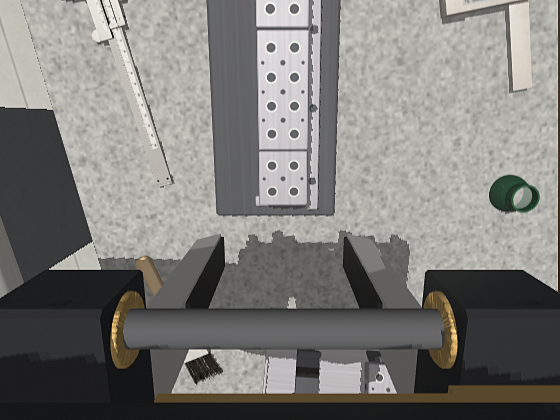

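View pics/w13c.png

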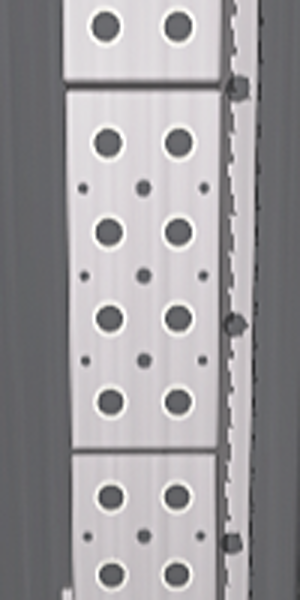

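The gaps are about 1 mm (block 1 to the half, crop row 450) and 2 mm (block 2 to block 1, rows 81–90), and the sides are flush. I'll move up to get a view of the whole course.

```bash
python3 -m creep '0 -20 25 0 0 0 0.65;0 -20 30 0 0 0 0.65;0 -20 30 0 0 0 0.65;0 -20 0 0 0 0 0.65;0 -10 0 0 0 0 0.65;0 0 0 0 0 0 0.65;0 0 0 0 0 0 0.65'
python3 - <<'E'
from h import *
W=cal("wrist");np.save("w14.npy",np.array([*W[0].ravel(),*W[1].ravel(),*W[2]]))
im=imaging.grab_frame("wrist")[:,:,::-1];cv2.imwrite("pics/w14.png",im)
crop(im,225,0,335,240,2.5,"pics/w14c.png")
im=imaging.grab_frame("side")[:,:,::-1];crop(im,200,130,360,320,3,"pics/d14.png")
E
```

```text
time_s: 22.7
position: [488.3, 57.3, 288.9]
tcp_rot: [-1.566, 0.128, -0.128]
force: [-1.4, 0.3, 0.2]
width: 61.0
```

View pics/w14c.png

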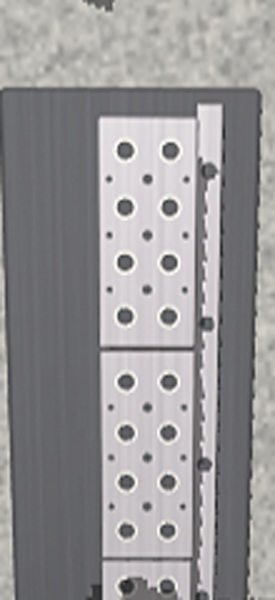

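View pics/d14.png

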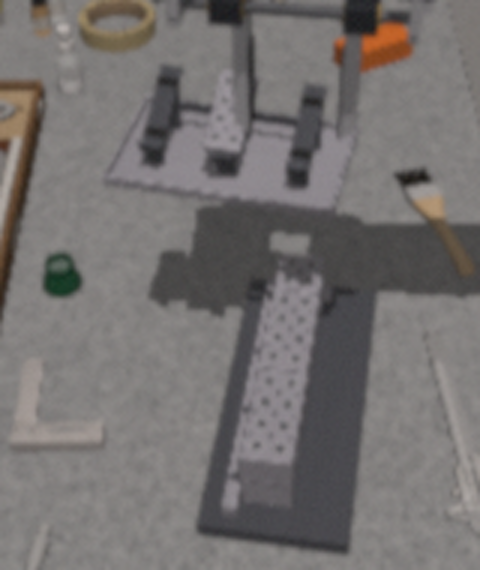

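Run:
```python
from h import *
w=np.load("w14.npy");W=(w[:9].reshape(3,3),w[9:18].reshape(3,3),w[18:])
f=lambda u,v:np.array([225+u/2.5,v/2.5])
a=np.radians(9.4);yc=np.array([np.sin(a),np.cos(a)]);xc=np.array([np.cos(a),-np.sin(a)])
L2=np.array([504.2,145.85])-45.25*yc
for nm,c in [("blk2",[(98,118),(197,117),(101,347),(194,347)]),("blk1",[(101,351),(194,351),(103,556),(192,556)])]:
    P=np.array([hit(W,f(*p),78)[:2] for p in c]);m=P.mean(0)-L2;d=P[:2].mean(0)-P[2:].mean(0)
    print(nm,"in lower_2 y",m@yc,"x",m@xc,"yaw",np.degrees(np.arctan2(d@xc,d@yc)))
s=sense();print(s["force"],s["time_s"]);print(arm.finish_job())
```

```text
blk2 in lower_2 y 46.330036211400724 x -0.23170039033156534 yaw -0.06394156543750126
blk1 in lower_2 y -44.268221614758886 x -0.131747779776743 yaw -0.06250273077038604
[-1.02 -0.19  0.24] 22.8
the job is handed in; nothing more can be done
None
```

I laid the two thick blocks (rack near and far ramps) on the lower course in running bond. I handed the job in at 22.8 s of the 48 s allowed; no verdict was reported.

**What happened:** The first block landed with a gap of about 4.9 mm to the half block, close to the 6 mm limit. I regripped it and slid it in to about 1 mm. The second block went in at the first try.

**Last checks, from the camera pictures, in lower_2's frame:**

| | Along the course (y) | Across the course (x) | Turn off parallel |
|---|---|---|---|
| First block | -44.3 mm | -0.1 mm | under 0.1° |
| Second block | +46.3 mm | -0.2 mm | under 0.1° |

- **Gaps:** they are about 1 mm to the half block and 1–2 mm between the two blocks.
- **Surroundings:** the thin block, square, loupe and look-alikes looked unmoved. I judged this by eye and did not measure it. The gripper was clear of everything at hand-in.

**What disagreed:** The wrist camera's fit of the first block in the gripper was off by about 2.7 mm in depth and 1.5 mm along the block, which caused the wide first gap. I corrected for it when placing the second block.

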